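Set the top clamp of a table easel onto a painted board

TASK

Fix the painted board on the table easel with the top clamp: undo the clamp's T-head set screw first, then slide the loosened collar down the mast so that its sprung plate pushes the board home against the ledge and goes on bearing on it with a light, steady pressure, about half of the spring travel (some 10 N). Nip the set screw up tight again so that the clamp keeps that pressure by itself, and let go. The paint is fresh and the wood soft: do not touch the board with the gripper, never press the springs solid, and leave the other things on the table where they are.

Things in the scene. Friction and masses are not known exactly. Their poses are not given: they have to be found in the camera images.
- bed (a point): On the beech table easel (fixed to the table): middle of the front face of its mast, a bar 30 mm wide and 16 mm thick that slopes up from level by 0.22 rad (12.6 deg), away from the robot. x axis u: up along the mast, which runs from u = -235 to 205 mm; y axis v: across the easel; z axis n: square out of the mast's face (up, and back to the robot). 99 mm above the table.
- collar (a joint): How far (m) the aluminium clamp collar around the mast is below its top position: its middle is at u = 0.135 - value; range 0 to 0.125; grows as it slides down to the board. Loose, it slides with 2 to 4 N of drag and stays where left; screwed tight it holds over 25 N.
- collar_mid (a point): On the collar's top face, on the screw's axis, 20 mm out from the mast's face (n = 20 mm); axes as bed. The collar is 36 mm long (u) and 44 mm wide, with a cross piece 68 mm wide and 18 mm high at its lower end.
- screw (a joint): Angle of the set screw, rad, about n through the collar's middle; grows counter-clockwise seen from above (loosening). It starts tight, at 0 to 0.25; from 0.7 up its point is off the mast and the collar is free (turn past 0.9 to be sure); tight again below 0.35. Range -0.3 to 2.4. It turns with 0.1 to 0.4 Nm and stays where left.
- screw_head (a point): Middle of the set screw's black T head, on the screw axis, 29 mm above the collar's top face (n = 49 mm). The head is a flat-sided bar 44 mm long, 10 mm thick, 18 mm high along the axis, to be gripped across its 10 mm; below it a stem 14 mm thick. x axis along the bar: at screw = 0 it lies along the mast (u), at 1.57 across it. Axes turn with the screw.
- plate: Sprung steel plate on two guide pins below the collar, 64 mm wide, face from n = 1.5 to 18.5 mm with a short lip above (to n = 21 mm) that passes over the board's edge. Origin on the mast's face at the collar's middle, axes as bed; with the springs free its pressing face is 34 mm below that. Springs: 1 mm per 6 N in all, solid after 3.5 mm (21 N).
- board: Dark blue board with a painted tulip, 200 mm long (u), 140 mm wide, head 84 mm wide, 14 mm thick, 0.19 to 0.31 kg, loose on the mast and two slats. Origin: underside, middle of the straight top edge; x axis up the mast, its lower edge is at x = -200 mm. It starts slightly askew; pushed by the plate it slides with 1 to 2 N and squares itself on the ledge.
- board_face (a point): Middle of the board's painted face; axes as the board. The board must stand on the easel's lower ledge, which is square to the mast, 240 mm long, 22 mm high. It is an adjustable ledge: its upper face may be set anywhere from u = -200 to -155 mm (not measured here), so the board starts 8 to 53 mm short of it. It does not move in use.
- brush_can: Bystander: tin can, 72 mm across and 100 mm tall, with three brushes standing in it (to 185 mm). Origin under its middle.
- paint_jar_a: Bystander: glass paint jar with a white lid, 54 mm across, 58 mm tall. Origin under its middle.
- paint_jar_b: Bystander: small paint jar, 48 mm across, 46 mm tall, standing beside the mast inside the easel's floor frame. Origin under its middle.
- eraser: Bystander: white eraser, 45 x 22 x 13 mm, inside the easel's floor frame. Origin under its middle.
- mixing_dish: Bystander: white mixing dish, 90 mm across, 22 mm tall. Origin under its middle.
- brush_flat: Bystander: brush with a yellow handle, 190 mm long, lying on the table. Origin under its middle.
- brush_round: Bystander: brush with a dark handle, 170 mm long, lying on the table. Origin under its middle.
- wood_egg: Bystander: unpainted wooden egg on a flat foot, 44 mm across, 55 mm tall. Origin under its middle.
Mind the look-alikes: they are no part of the job. What is meant by the board is not pink, and is the smaller of those in its own colour.

How it is judged:
On the way, in this order (a step that is already met when the one before it is completed fails the run):
1. the set screw is undone (turned past 0.9 rad) before the collar has been moved (under 6 mm) (value of joint screw above 0.9 rad and distance of collar_mid from where it was at the start of the episode below 0.006 m), for 0.2 s.
2. the sprung plate presses the board against the ledge with more than 4 N (contact force between plate and board above 4 N and value of joint screw above 0.6 rad), for 0.2 s.
3. the set screw is tight again (below 0.35 rad) with the plate still pressing (value of joint screw below 0.35 rad and contact force between plate and board above 4 N), for 0.2 s.
At the end, for the whole second after the job is handed in: The set screw is tight (below 0.35 rad), the sprung plate presses the board against the ledge with 6 to 15 N (springs in by 1 to 2.5 mm), the board lies flat on the easel (within 2.3 deg), square on the ledge (within 1.7 deg) and at rest (value of joint screw below 0.35 rad and contact force between plate and board between 6 and 15 N and angle between the x axis of board and the x axis of bed, either way round below 0.03 rad and angle between the z axis of board and the z axis of bed, either way round below 0.04 rad and linear speed of board below 0.005 m/s); the robot touches nothing.
It fails at once if the springs are pressed solid (over 20 N on the board) (contact force between plate and board above 20 N).
It fails at once if the gripper touches the board (contact force between any of the fingers, the arm and board above 1 N).
It fails at once if a bystander is moved by more than 30 mm (distance of any of brush_can, paint_jar_a, paint_jar_b, eraser, mixing_dish, brush_flat, brush_round, wood_egg from where it was at the start of the episode above 0.03 m).
It also fails if it takes over 54 s, if anything falls off the work surface, if the arm or the gripper's body presses on something with over 40 N, if the wrist force passes 120 N, or if a joint passes its speed limit or range.

ROBOT

A 6-joint arm with a two-finger parallel gripper is mounted at the origin on the work surface. World frame = base frame: x ahead of the robot, y to its left, z up, the work surface at z = 0. Lengths are in m, angles in rad, forces in N, time in s.
With the tool pointing down it reaches from about 0.2 to 0.875 m from the base axis. Payload 3.4 kg.
Tool frame: the origin (TCP) lies between the finger pads; the fingertips stand 25 mm ahead of it and the grasp point (between the pads) lies 6 mm ahead of it (r.nose_length is the z of the fingertips in the tool frame, in m); z points along the fingers, x is the direction in which the jaws open and shut, and the axes are right-handed (so a half turn about z gives the same grasp; the last joint's range is limited). The gripper opens to 94 mm and grips with 3 to 60 N. Pads are 16 mm wide; open, the fingers measure 119 mm over their backs; the gripper's body (75 mm by 177 mm) begins 78 mm behind the grasp point.
Start: joints at [1.177, 0.276, 1.505, -0, 1.361, -0.121], TCP at [0.155, 0.554, 0.23] pointing down, gripper open.
Joint ranges: [-2.89, 2.89], [-0.75, 2.08], [0.22, 2.7], [-1.18, 4.32], [0.11, 2.71], [-2.7, 2.7]. Speed limits (rad/s): [2.57, 2.57, 3.14, 3.14, 3.14, 3.14].

INTERFACE

Orientations are given as a unit quaternion [w, x, y, z].
In Python, from plant import r, gripper_to, inverse_kinematics, vision, models, telemetry gives the robot as it stands. Calls block until the motion is done:
- r.move_to(position, orientation): joint-space move of the TCP to a pose.
- r.move_l(position, rot=None, vel=0.15, guard=None): straight line of the TCP; rot=None keeps the orientation; vel is the mean speed in m/s. With guard (N) it stops when the force on the tool has changed by that much, and returns True; else False.
- r.movej(angles): joint-space move.
- gripper_to(opening, f_grip=None): finger opening in m; f_grip is the grip in N (None keeps the last); returns when the fingers have stopped.
- r.hold(seconds).
- inverse_kinematics(position, orientation): joint angles nearest the present ones, or None.
- vision.snapshot(name): name is "scene" or "top" or "wrist"; returns the picture (420x560x3 uint8, red, green, blue); there is no depth.
- vision.get_calibration(name): a dict with "fx", "fy", "cx", "cy" (pixels), "position" and "orientation" of the camera in the world. Camera axes: x right, y down, z forward; pixel columns grow to the right and rows downward; lengths in m; the calibration is good to about 2 mm. A picture is of the moment at which its call begins: read the wrist's pose just before it. get_calibration takes no time and is no camera call; for the wrist camera it gives the pose at the moment of the call.
A pose or a line that the arm cannot do raises r.PlanningError and nothing moves.
- r.sign_off(): hands the job in, once; it reports no verdict.
Trained networks look in the newest picture that a camera, given by its name, has taken for a name from the list of things; names that differ only in an ending like _2 or _b are one class to them, and where a whole thing is asked for, a point or a joint stands for the part that bears it (a point fixed in the world has none). Each returns a list of dicts, best first, with "score" (0 to 1); they miss things now and then, are a little off and sometimes report something else, mostly with a low value. They report only what shows in the picture. A call takes as long as a camera call. They do not tell look-alikes from the thing itself.
- models.boxes_of(thing, camera): "at" ([x, y, z] in m, in world coordinates, good to about 4 mm: the middle of the surface that is visible of it).
- models.regions_of(thing, camera): "pixels" (420x560 bool, what is visible of it).
- models.mark_of(thing, camera): "at" ([x, y, z] in m, in world coordinates, good to about 4 mm: a listed point, or the origin of a listed thing).
Readings, each from a call of its own:
- telemetry.current_t(): time.
- telemetry.current_joints(): joint angles.
- telemetry.current_dq(): joint speeds.
- telemetry.current_joint_efforts(): joint torques, N m.
- telemetry.current_ee_pos(): TCP position.
- telemetry.current_tool_rot(): TCP orientation.
- telemetry.current_wrist_force(): force on the tool from outside, world axes, zero at the start.
- telemetry.current_torque(): the same for the moment, N m.
- telemetry.current_opening(): finger opening in m.
Only numpy, scipy, OpenCV 4.12 (cv2) and the standard library are available. Lean on these libraries where they do the work, as an engineer would, in place of code of your own. Each camera call takes 0.05 s, during which the arm holds its last target.

## Working session

There is one attempt and no reset: what is moved stays moved. The work goes in short steps, each a Python script; the robot and the scene stay as the last script left them, time stands still between calls to the robot, and variables do not carry over. Pictures are saved under pics/ and viewed, and the job is handed in when it is done.

```bash
ls; mkdir -p pics; python3 - <<'E'
from plant import r, vision, models, telemetry
import cv2, numpy as np
for n in ["scene","top","wrist"]:
    im=vision.snapshot(n); cv2.imwrite(f"pics/a_{n}.png",cv2.cvtColor(im,cv2.COLOR_RGB2BGR))
    c=vision.get_calibration(n); print(n,{k:np.round(v,3).tolist() for k,v in c.items()})
print(telemetry.current_t(), r.nose_length)
for n in ["scene","top"]:
  for t in ["bed","collar_mid","screw_head","plate","board","board_face"]:
    try: print(n,t,[(np.round(d["at"],3).tolist(),round(d["score"],2)) for d in models.mark_of(t,n)])
    except Exception as e: print(n,t,e)
print(telemetry.current_t())
E
```

```text
pics
scene {'fx': 473.159, 'fy': 473.159, 'cx': 283.527, 'cy': 204.088, 'position': [1.233, 0.123, 1.087], 'orientation': [-0.209, 0.603, 0.728, -0.25]}
top {'fx': 384.165, 'fy': 384.165, 'cx': 279.396, 'cy': 208.908, 'position': [0.355, -0.024, 1.21], 'orientation': [-0.038, 0.709, -0.703, 0.038]}
wrist {'fx': 315.734, 'fy': 315.734, 'cx': 277.496, 'cy': 209.076, 'position': [0.079, 0.574, 0.383], 'orientation': [0.106, 0.789, 0.6, 0.08]}
0.15 0.025
scene bed [([0.638, -0.068, 0.121], 0.19)]
scene collar_mid [([0.637, -0.062, 0.139], 0.78), ([0.61, -0.005, 0.001], 0.75)]
scene screw_head [([0.627, -0.065, 0.171], 0.43)]
scene plate [([0.64, -0.068, 0.123], 0.61)]
scene board [([0.591, -0.068, 0.11], 0.91), ([0.155, -0.396, 0.007], 0.88), ([0.191, 0.215, 0.002], 0.75)]
scene board_face [([0.493, -0.054, 0.105], 0.96), ([0.185, -0.302, 0.012], 0.75), ([0.208, 0.341, 0.021], 0.71)]
top bed [([0.616, -0.134, 0.002], 0.64), ([0.411, -0.298, 0.002], 0.16)]
top collar_mid [([0.637, -0.064, 0.139], 0.86), ([0.492, -0.051, 0.104], 0.65)]
top screw_head [([0.627, -0.065, 0.17], 0.4)]
top plate [([0.639, -0.067, 0.121], 0.48)]
top board [([0.194, 0.218, -0.002], 0.8), ([0.156, -0.396, 0.007], 0.66), ([0.592, -0.065, 0.112], 0.62)]
top board_face [([0.184, -0.304, 0.012], 0.94), ([0.217, 0.344, 0.021], 0.88), ([0.491, -0.054, 0.101], 0.6)]
0.75
```

View pics/a_scene.png

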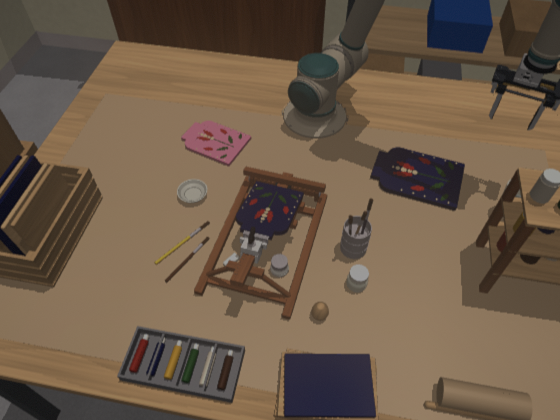

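View pics/a_top.png

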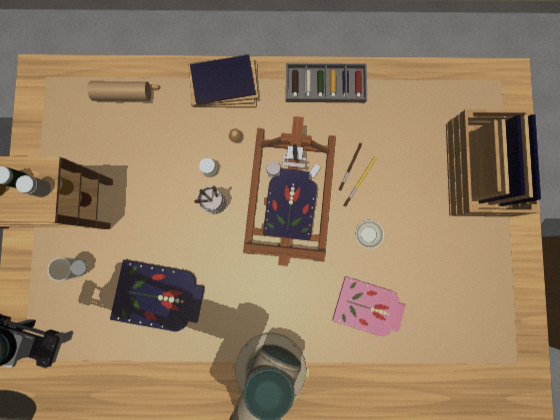

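```bash
python3 - <<'E'
import cv2
im=cv2.imread("pics/a_top.png"); cv2.imwrite("pics/a_topc.png",cv2.resize(im[60:300,200:360],None,fx=4*.62,fy=4*.62,interpolation=2) if 0 else cv2.resize(im[80:240,200:360],(600,600),interpolation=2))
im=cv2.imread("pics/a_scene.png"); cv2.imwrite("pics/a_scenec.png",cv2.resize(im[100:250,280:480],(800,600),interpolation=2))
E
```

```text
(no output)
```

View pics/a_topc.png

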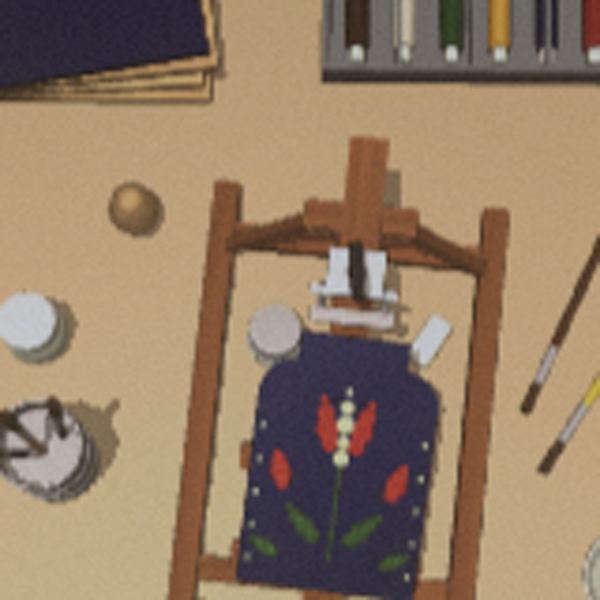

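View pics/a_scenec.png

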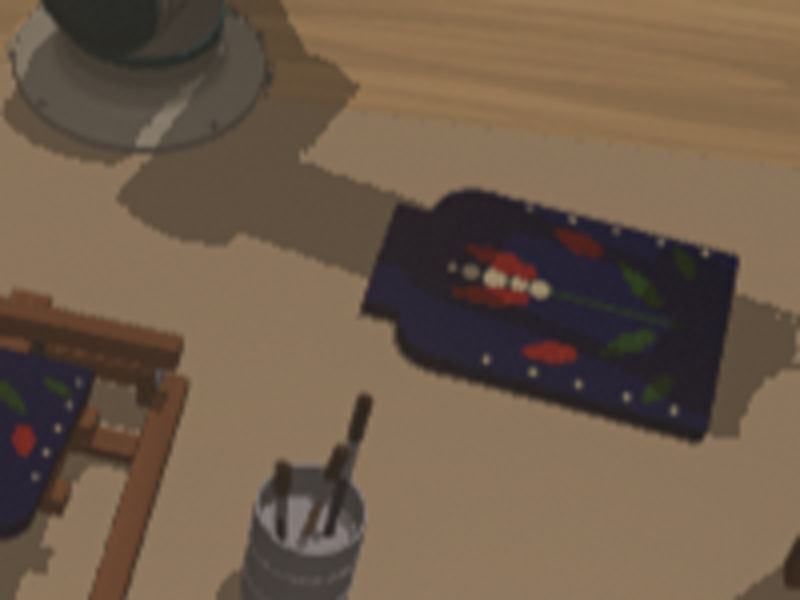

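The board on the easel (top view 290,205; scene view 268,208) is the one I want. It could be confused with:
- the larger dark blue board lying on the table (top 158,295)
- the pink board (top 370,305)
- the dark blue pads (top 224,80)

The crop shows the white collar with its black T head at about (295,153) in the top view. The head lies roughly along the mast.

Next I'll fit the easel pose.

```bash
cat > h.py <<'E'
import numpy as np, cv2
from scipy.spatial.transform import Rotation as R
from plant import r, gripper_to, inverse_kinematics, vision, models, telemetry
def rot(q): return R.from_quat([q[1],q[2],q[3],q[0]])
def quat(Rm):
    q=R.from_matrix(Rm).as_quat(); return [q[3],q[0],q[1],q[2]]
def proj(c,P):
    p=rot(c["orientation"]).inv().apply(np.atleast_2d(P)-np.array(c["position"]))
    return np.c_[c["fx"]*p[:,0]/p[:,2]+c["cx"], c["fy"]*p[:,1]/p[:,2]+c["cy"]]
def ray(c,uv):
    d=np.array([(uv[0]-c["cx"])/c["fx"],(uv[1]-c["cy"])/c["fy"],1.]); return np.array(c["position"]),rot(c["orientation"]).apply(d)
def bedR(yaw): # columns u,v,n
    return R.from_euler("z",yaw).as_matrix()@R.from_euler("y",-0.22).as_matrix()
E
python3 - <<'E'
from h import *
from scipy.optimize import least_squares
ct=vision.get_calibration("top"); cs=vision.get_calibration("scene")
im=cv2.imread("pics/a_top.png"); cv2.imwrite("pics/b1.png",cv2.resize(im[105:275,235:345],None,fx=3.5*1,fy=3.5,interpolation=2))
im=cv2.imread("pics/a_scene.png"); cv2.imwrite("pics/b2.png",cv2.resize(im[160:310,190:340],(600,600),interpolation=2))
# rough
def f(p):
    B=np.array([p[0],p[1],.099]); M=bedR(p[2])
    a=B+M@[.205,0,0]; b=B+M@[-.235,0,0]
    k=B+M@[p[3],0,.02]
    return np.r_[(proj(ct,a)[0]-[298,118])[0:2],(proj(ct,b)[0]-[284.5,264]),(k-np.array([.637,-.063,.139]))*350*.5]
s=least_squares(f,[.54,-.06,0,.105]); print(s.x,s.fun)
E
```

```text
[ 0.53838391 -0.05804101 -0.08230538  0.10504046] [-0.06026502 -1.74729422 -0.22157168  1.67609024 -0.14073578 -0.5441948
  0.4271556 ]
```

View pics/b1.png

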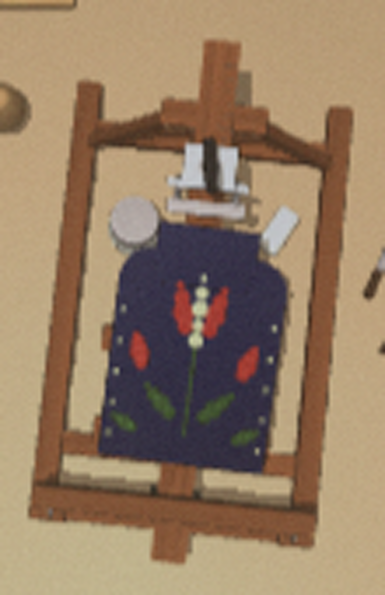

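View pics/b2.png

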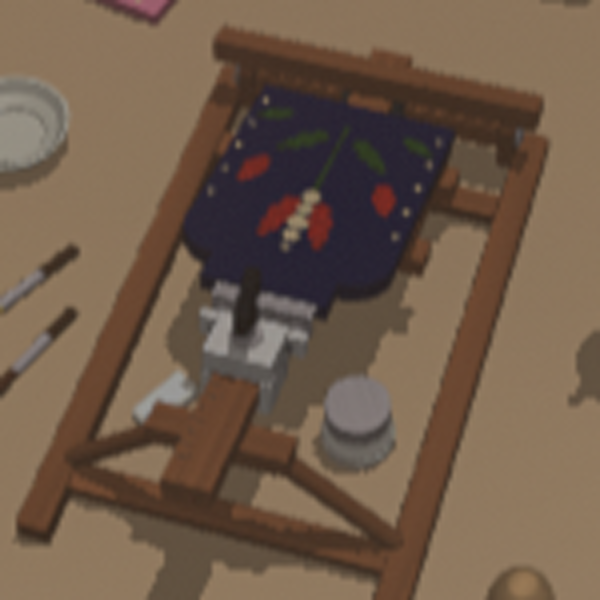

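```bash
cat >> h.py <<'E'
BED=np.array([0.5384,-0.0580,.099]); YAW=-0.0823; UC=.105
def frame(): return BED,bedR(YAW)
def toolR(phi,s=1):
    M=bedR(YAW); x=s*(M@[-np.sin(phi),np.cos(phi),0]); z=-M[:,2]
    return np.c_[x,np.cross(z,x),z]
def tcp(u,v,n): # tcp such that grasp point is at (u,v,n)
    M=bedR(YAW); return BED+M@[u,v,n+.006]
E
python3 - <<'E'
from h import *
for s in (1,-1):
  for phi in (0,.25,1.2):
    q=quat(toolR(phi,s)); 
    print(s,phi,np.round(inverse_kinematics(tcp(UC,0,.19),q),3), np.round(inverse_kinematics(tcp(UC-.06,0,.049),q),3))
E
```

```text
1 0 [-0.242  0.161  1.478  0.036  1.286 -1.737] [-0.251  0.213  1.796  0.046  0.916 -1.763]
1 0.25 [-0.242  0.161  1.478  0.036  1.286 -1.987] [-0.251  0.213  1.796  0.046  0.916 -2.013]Traceback (most recent call last):
  File "<stdin>", line 5, in <module>
    return _wrapfunc(a, 'round', decimals=decimals, out=out)
    return _wrapit(obj, method, *args, **kwds)
    result = getattr(arr, method)(*args, **kwds)
TypeError: unsupported operand type(s) for *: 'NoneType' and 'float'
```

```bash
python3 - <<'E'
from h import *
q=quat(toolR(0.1,-1))
t0=telemetry.current_t()
P=tcp(UC,0,.19)
r.move_l([.155,.554,.36],vel=.4)
r.move_to(P,q)
print(telemetry.current_t()-t0, np.round(telemetry.current_joints(),3), telemetry.current_ee_pos()-P)
c=vision.get_calibration("wrist"); im=vision.snapshot("wrist")
print({k:np.round(v,4).tolist() for k,v in c.items()})
cv2.imwrite("pics/c.png",cv2.cvtColor(im,cv2.COLOR_RGB2BGR))
for t in ["collar_mid","screw_head","plate","board"]:
    print(t,[(np.round(d["at"],4).tolist(),round(d["score"],2)) for d in models.mark_of(t,"wrist")])
B,M=frame()
print("exp",B+M@[UC,0,.02],B+M@[UC,0,.049], proj(c,[B+M@[UC,0,.058],B+M@[.205,.0,0]]))
reg=models.regions_of("screw_head","wrist"); print([ (d["score"],d["pixels"].sum()) for d in reg])
np.save("pics/head.npy",reg[0]["pixels"]) if reg else 0
E
```

```text
3.1667 [-0.241  0.161  1.477  0.036  1.286  1.305] [8.46080108e-05 8.22054281e-04 1.04057366e-04]
{'fx': 315.734, 'fy': 315.734, 'cx': 277.4964, 'cy': 209.0759, 'position': [0.6378, -0.0576, 0.479], 'orientation': [0.0249, 0.713, -0.7007, -0.0093]}
collar_mid [([0.6317, -0.0635, 0.1386], 0.63)]
screw_head [([0.6261, -0.0647, 0.1684], 0.94)]
plate [([0.4935, -0.0533, 0.1002], 0.46)]
board [([0.5888, -0.0705, 0.1086], 0.63), ([0.7171, 0.1163, -0.0011], 0.63)]
exp [ 0.63617258 -0.0660649   0.14143206] [ 0.62986534 -0.06554464  0.16973309] [[278.66343429 204.29557862]
 [288.37487005  98.37543565]]
[(0.92, np.int64(419)), (0.27, np.int64(1832))]
```

View pics/c.png

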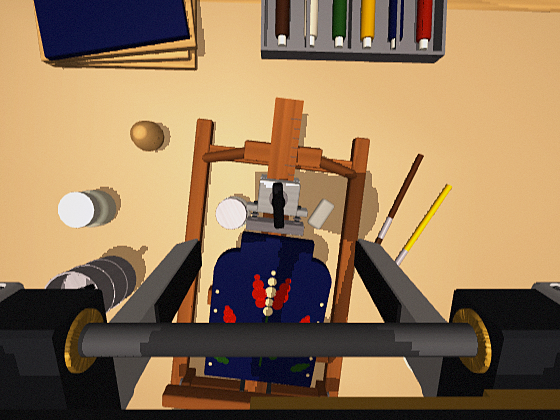

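```bash
python3 - <<'E'
from h import *
im=cv2.imread("pics/c.png"); c=vision.get_calibration("wrist")
B,M=frame()
S=7;x0,y0=230,90
crop=cv2.resize(im[y0:y0+85*2,x0:x0+110],None,fx=3.5,fy=3.5,interpolation=2)
S=3.5
def draw(P,col):
    uv=(proj(c,[B+M@p for p in P])-[x0,y0]+.5)*S
    cv2.polylines(crop,[np.int32(np.round(uv*16))],False,col,1,cv2.LINE_AA,4)
draw([[.205,.015,0],[.0,.015,0]],(0,255,0)); draw([[.205,-.015,0],[.0,-.015,0]],(0,255,0))
draw([[.205,.015,0],[.205,-.015,0]],(0,255,0))
draw([[UC+.018,.022,.02],[UC-.018,.022,.02],[UC-.018,-.022,.02],[UC+.018,-.022,.02],[UC+.018,.022,.02]],(255,0,255))
draw([[UC+.022,0,.058],[UC-.022,0,.058]],(0,255,255))
cv2.imwrite("pics/d.png",crop)
m=np.load("pics/head.npy"); p=np.argwhere(m)[:,::-1]; print(p.mean(0),p.min(0),p.max(0))
E
```

```text
[277.99761337 204.7326969 ] [273 183] [283 228]
```

View pics/d.png

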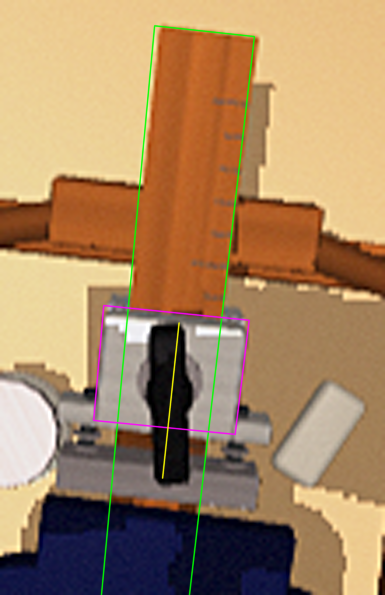

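```bash
python3 - <<'E'
from h import *
from scipy.optimize import least_squares
im=cv2.imread("pics/c.png"); c=vision.get_calibration("wrist")
B,M=frame()
g=im.max(2)[175:235,262:296]; m=(g<45).astype(np.uint8)
n,l,st,ce=cv2.connectedComponentsWithStats(m); print(st,ce+[262,175])
k=1+np.argmax(st[1:,4]); p=np.argwhere(l==k)[:,::-1]+[262,175]
(cx,cy),(w,h),a=cv2.minAreaRect(np.float32(p)); print(cx,cy,w,h,a)
vx,vy,_,_=cv2.fitLine(np.float32(p),cv2.DIST_HUBER,0,.01,.01).ravel(); print(vx,vy)
# intersect with plane n=.058
def onplane(uv,nn):
    o,d=ray(c,uv); N=M[:,2]; t=((B+N*nn-o)@N)/(d@N); return M.T@(o+t*d-B)
L=p[:,1].min(),p[:,1].max()
for nn in(.058,.049):
  A=onplane((cx-vx/vy*20,cy-20),nn);Z=onplane((cx+vx/vy*20,cy+20),nn)
  C=onplane((cx,cy),nn)
  print(nn,C,"phi",np.arctan2((A-Z)[1],(A-Z)[0]))
# mast edges via red vs background along rows 100..170
hsv=cv2.cvtColor(im,cv2.COLOR_BGR2HSV)
for y in range(100,178,6):
    print(y,im[y,262:312,0].tolist()) if y in(112,130) else 0
E
```

```text
[[   0    0   34   60 1559]
 [  10    8   13   45  472]
 [  33   42    1    1    1]
 [  33   45    1    2    2]
 [   0   59    6    1    6]] [[278.66966004 204.21744708]
 [278.01271186 204.96398305]
 [295.         217.        ]
 [295.         220.5       ]
 [264.5        234.        ]]
278.0 205.0 44.0 12.0 90.0
0.043780234 0.9990412
0.058 [1.04230132e-01 3.84923189e-05 5.80000000e-02] phi 0.1446715165082852
0.049 [ 0.10190028 -0.00021105  0.049     ] phi 0.14467151650828525
112 [148, 148, 143, 143, 145, 149, 143, 145, 142, 144, 148, 163, 39, 33, 40, 37, 44, 39, 36, 35, 35, 37, 40, 39, 49, 36, 39, 40, 37, 40, 38, 36, 34, 44, 46, 34, 41, 42, 37, 31, 103, 154, 150, 145, 146, 146, 138, 141, 140, 141]
130 [152, 147, 153, 149, 150, 148, 152, 152, 152, 166, 43, 29, 34, 36, 40, 37, 34, 36, 34, 40, 41, 45, 38, 40, 37, 35, 38, 38, 40, 34, 34, 37, 37, 34, 39, 31, 35, 38, 87, 92, 89, 92, 87, 79, 150, 144, 141, 140, 140, 143]
```

```bash
python3 - <<'E'
from h import *
im=cv2.imread("pics/c.png"); c=vision.get_calibration("wrist"); B,M=frame()
def onplane(uv,nn):
    o,d=ray(c,uv); N=M[:,2]; t=((B+N*nn-o)@N)/(d@N); return M.T@(o+t*d-B)
Ls=[];Rs=[]
for y in list(range(101,142,1))+list(range(172,177)):
    row=im[y,:,0].astype(float); red=row<62
    x=285
    while red[x]: x-=1
    l=x+.5+ (0)
    x=285
    while red[x]: x+=1
    rr=x-.5
    A=onplane((l,y),0);Z=onplane((rr,y),0)
    Ls.append(A);Rs.append(Z)
Ls=np.array(Ls);Rs=np.array(Rs);mid=(Ls+Rs)/2
print(np.round(np.c_[mid[:,0],Ls[:,1],Rs[:,1]][::4]*1000,1))
print(np.polyfit(mid[:,0],mid[:,1],1), np.polyfit(Ls[:,0],Ls[:,1],1),np.polyfit(Rs[:,0],Rs[:,1],1))
E
```

```text
[[202.4  13.6 -16.7]
 [198.4  13.2 -16.1]
 [194.4  12.8 -16.6]
 [190.3  13.4 -16. ]
 [186.3  13.  -16.5]
 [182.1  13.7 -16. ]
 [178.   13.3 -16.5]
 [173.5  14.  -10.6]
 [169.6  13.6 -16.4]
 [165.1  13.1  -9.4]
 [161.1  13.8 -16.3]
 [123.6  14.7 -11.9]]
[-0.01711377  0.00229301] [-0.01488914  0.01615819] [-0.02017945 -0.01141664]
```

```bash
cat >> h.py <<'E'
_M=bedR(YAW); _P=BED+_M@[.1025,0,.0]; YAW=-.094; BED=_P-bedR(YAW)@[.1025,0,0]; UC=.1025; PHI=.157
def wf():
    M=bedR(YAW); return np.round(M.T@np.array(telemetry.current_wrist_force()),2), np.round(M.T@np.array(telemetry.current_torque()),2)
E
python3 - <<'E'
from h import *
print(telemetry.current_t(),wf(), BED)
q=quat(toolR(PHI,-1))
gripper_to(.05)
r.move_to(tcp(UC,0,.12),q)
print(telemetry.current_t(),wf())
print(r.move_l(tcp(UC,0,.050),rot=q,vel=.08,guard=6), telemetry.current_t(),wf(), telemetry.current_ee_pos()-tcp(UC,0,.050))
c=vision.get_calibration("wrist");im=vision.snapshot("wrist"); cv2.imwrite("pics/e.png",cv2.cvtColor(im,cv2.COLOR_RGB2BGR))
im=vision.snapshot("top"); cv2.imwrite("pics/e2.png",cv2.resize(cv2.cvtColor(im,cv2.COLOR_RGB2BGR)[100:220,230:350],(600,600),interpolation=2))
E
```

```text
4.2167 (array([ 0.88,  0.05, -0.22]), array([-0.01,  0.23,  0.01])) [ 0.53850303 -0.05683421  0.099     ]
5.425 (array([-0.4 , -0.21, -0.5 ]), array([-0.02,  0.22,  0.  ]))
False 6.45 (array([ 0.08, -0.43, -0.09]), array([-0.08,  0.21,  0.02])) [ 3.98548027e-04 -8.16528113e-05  5.84563202e-04]
```

View pics/e.png

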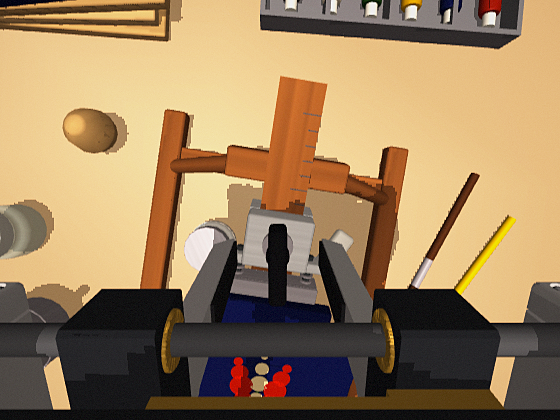

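View pics/e2.png

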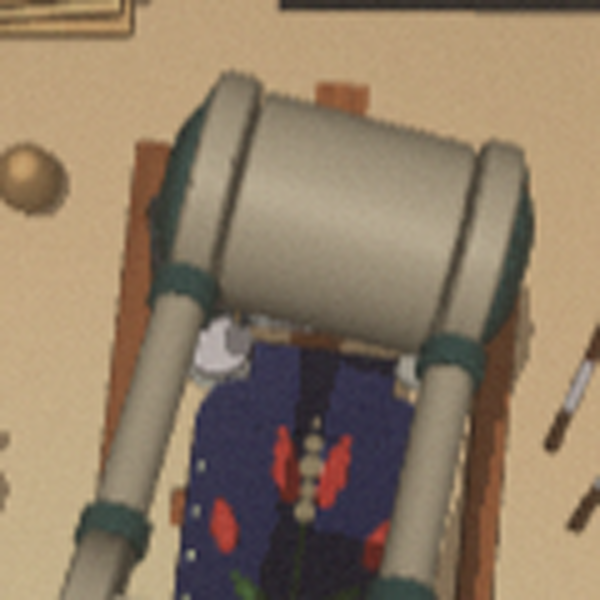

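The wrist view shows the bar (x≈279) centred between the fingers (inner faces at 236 and 325). I'll close gently first and check the side force.

```bash
python3 - <<'E'
from h import *
gripper_to(.0,f_grip=8)
print(telemetry.current_t(),telemetry.current_opening(),wf())
c=vision.get_calibration("wrist");im=vision.snapshot("wrist"); cv2.imwrite("pics/f.png",cv2.resize(cv2.cvtColor(im,cv2.COLOR_RGB2BGR)[180:330,200:350],(600,600),interpolation=2))
gripper_to(.0,f_grip=50)
print(telemetry.current_t(),telemetry.current_opening(),wf())
E
```

```text
7.25 0.010068689417657048 (array([-0.98, -0.62,  0.41]), array([-0.01,  0.3 , -0.04]))
7.5167 0.009478588614554157 (array([-0.17,  0.02,  0.4 ]), array([-0.05,  0.24, -0.04]))
```

View pics/f.png

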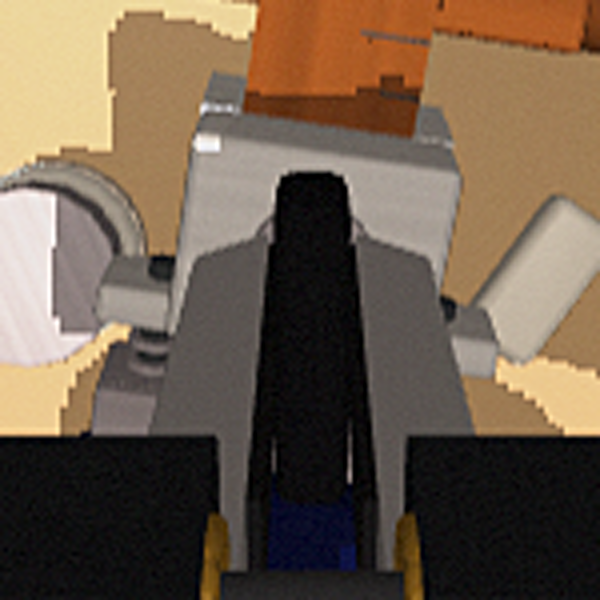

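Gripped on 10 mm with almost no side load. Now I'll unscrew it in steps.

```bash
python3 - <<'E'
from h import *
j=np.array(telemetry.current_joints()); P=np.array(telemetry.current_ee_pos())
for d in (-.3,-.6,-.9,-1.1):
    k=j.copy(); k[5]+=d; r.movej(k)
    print(d,round(telemetry.current_t(),2),wf(),np.round((np.array(telemetry.current_ee_pos())-P)*1000,1),round(telemetry.current_joints()[5]-j[5],3),round(telemetry.current_opening(),4))
c=vision.get_calibration("wrist");im=vision.snapshot("wrist"); cv2.imwrite("pics/g.png",cv2.cvtColor(im,cv2.COLOR_RGB2BGR))
E
```

```text
-0.3 7.91 (array([-0.73, -0.52, -0.14]), array([-0.19,  0.2 ,  0.19])) [ 0.1 -0.2 -0.1] -0.298 0.0096
-0.6 8.3 (array([-0.06, -1.39, -2.75]), array([-0.38,  0.02,  0.17])) [ 0.2 -0.4 -0.1] -0.596 0.0097
-0.9 8.69 (array([ 1.93, -2.35, -3.75]), array([-0.62, -0.21,  0.06])) [ 0.4 -0.5 -0. ] -0.896 0.0095
-1.1 9.0 (array([ 3.15, -3.07, -3.94]), array([-0.74, -0.26,  0.22])) [ 0.3 -0.6 -0. ] -1.095 0.0095
```

View pics/g.png

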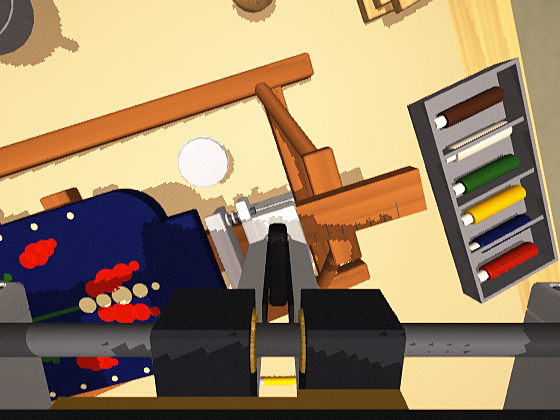

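```bash
python3 - <<'E'
from h import *
B,M=frame(); u=M[:,0]
q=telemetry.current_tool_rot(); P0=np.array(telemetry.current_ee_pos())
np.save("P0.npy",P0)
r.hold(.2); print(telemetry.current_t(),wf())
def go(d,vel,guard=None):
    g=r.move_l(P0-u*d,rot=q,vel=vel,guard=guard)
    p=np.array(telemetry.current_ee_pos())-P0
    print(round(d*1000,1),g,round(telemetry.current_t(),2),wf()[0],np.round(M.T@p*1000,2)); return g
go(.005,.02);go(.010,.02)
for d in np.arange(.015,.036,.005):
    if go(d,.02,6): break
E
```

```text
9.25 (array([ 2.2 , -4.76, -4.52]), array([-0.85, -0.3 ,  0.14]))
5.0 False 9.63 [ 1.35 -3.1  -2.68] [-5.53 -0.04  0.01]
10.0 False 10.03 [ 1.09 -3.22 -1.86] [-10.53   0.     0.  ]
15.0 False 10.43 [ 1.46 -3.57 -3.6 ] [-15.19  -0.    -0.02]
20.0 False 10.83 [ 2.07 -2.6  -3.72] [-2.013e+01  3.000e-02  1.000e-02]
25.0 False 11.23 [ 2.43 -3.57 -3.68] [-2.516e+01  3.000e-02 -1.000e-02]
30.0 False 11.63 [ 2.01 -3.34 -3.98] [-3.024e+01  5.000e-02 -1.000e-02]
35.0 False 12.03 [ 0.83 -1.7  -3.45] [-35.14   0.04  -0.  ]
```

```bash
python3 - <<'E'
from h import *
for n in ("wrist","scene"):
    im=cv2.cvtColor(vision.snapshot(n),cv2.COLOR_RGB2BGR)
    cv2.imwrite(f"pics/h_{n}.png",im if n=="wrist" else cv2.resize(im[150:310,190:350],(600,600),interpolation=2))
print(wf())
E
```

```text
(array([ 1.5 , -3.07, -4.43]), array([-0.63, -0.23,  0.16]))
```

View pics/h_scene.png

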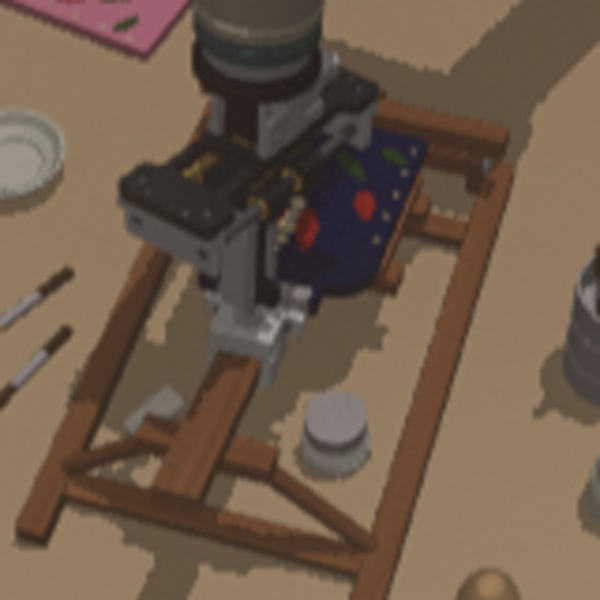

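View pics/h_wrist.png

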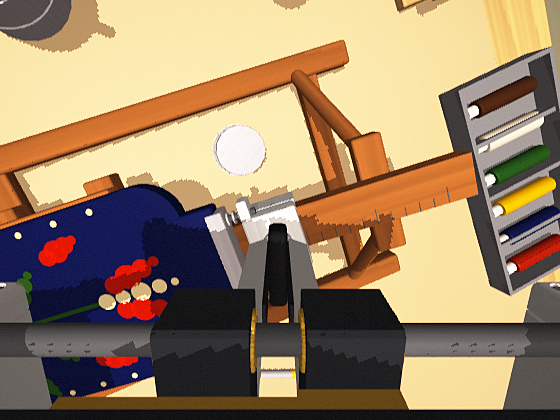

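The collar is sliding with the gripper, and the plate is now against the board's head (wrist 225,245). I'll carry on with guarded small steps.

```bash
cat >> h.py <<'E'
def go(d,vel,guard=None):
    M=bedR(YAW);P0=np.load("P0.npy")
    g=r.move_l(P0-M[:,0]*d,rot=telemetry.current_tool_rot() if 0 else GQ,vel=vel,guard=guard)
    f=[]
    for i in range(4): f.append(wf()[0]); r.hold(.02)
    p=M.T@(np.array(telemetry.current_ee_pos())-P0)
    f=np.mean(f,0); print(round(d*1000,2),g,round(telemetry.current_t(),2),np.round(f,2),np.round(p*1000,2)); return g,f
GQ=telemetry.current_tool_rot()
E
python3 - <<'E'
from h import *
import h; print(GQ)
for d in np.arange(.038,.080,.003):
    g,f=go(d,.015,5)
    if g or f[0]>6: break
E
```

```text
[-0.01184442  0.97294446 -0.20327865  0.10916304]
38.0 False 12.55 [ 2.14 -3.11 -4.34] [-3.8e+01  4.0e-02 -1.0e-02]
41.0 False 12.97 [ 2.37 -2.29 -4.4 ] [-4.117e+01  4.000e-02  2.000e-02]
44.0 True 13.31 [0.41 1.03 3.39] [-42.63  -0.06  -0.09]
```

```bash
python3 - <<'E'
from h import *
for i in range(3): print(wf()); r.hold(.05)
for n in ("wrist","scene"):
    im=cv2.cvtColor(vision.snapshot(n),cv2.COLOR_RGB2BGR)
    cv2.imwrite(f"pics/i_{n}.png",im if n=="wrist" else cv2.resize(im[150:310,190:350],(600,600),interpolation=2))
B,M=frame(); print(telemetry.current_t(),M.T@(np.array(telemetry.current_ee_pos())-np.load("P0.npy")))
E
```

```text
(array([-0.1 ,  0.31,  5.  ]), array([0.12, 0.21, 0.15]))
(array([-0.69,  1.14,  7.09]), array([0.23, 0.31, 0.17]))
(array([-0.13,  0.77,  5.57]), array([0.31, 0.27, 0.16]))
13.5583 [-4.24973440e-02 -9.43071689e-05 -1.04303080e-04]
```

View pics/i_scene.png

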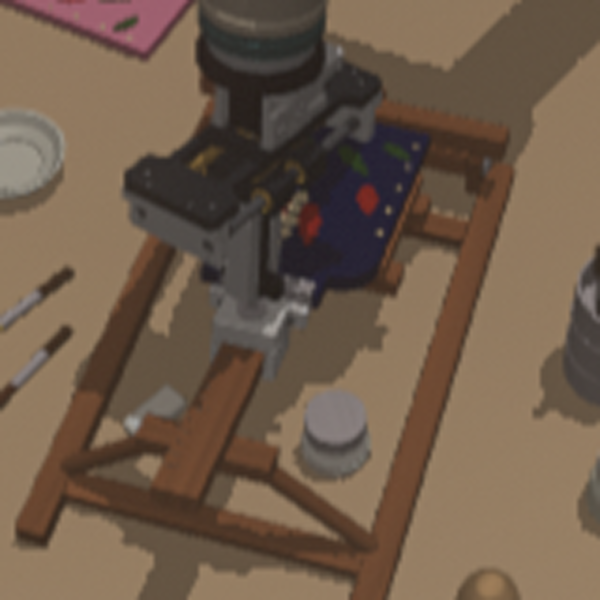

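View pics/i_wrist.png

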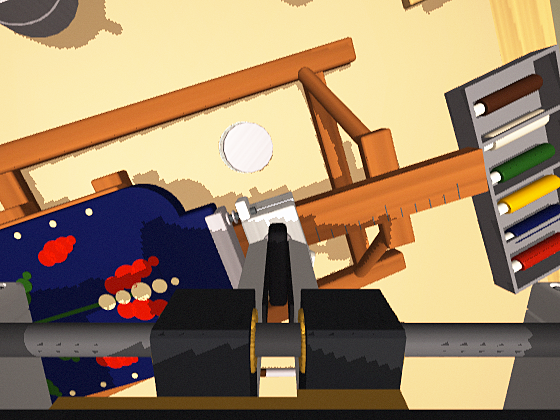

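```bash
python3 - <<'E'
import cv2,numpy as np
a=cv2.imread("pics/h_wrist.png")[190:290,190:310];b=cv2.imread("pics/i_wrist.png")[190:290,190:310]
cv2.imwrite("pics/j.png",cv2.resize(np.hstack([a,b]),(800,333),interpolation=2))
E
python3 - <<'E'
from h import *
for d in (.043,.0435,.044,.0445,.045):
    g,f=go(d,.01,5)
    if g or f[0]>7: break
E
```

```text
43.0 True 13.83 [0.16 0.11 2.18] [-42.55   0.    -0.07]
```

View pics/j.png

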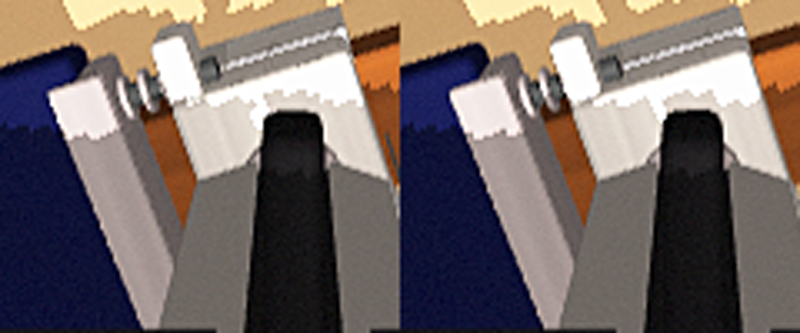

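```bash
python3 - <<'E'
from h import *
print(wf())
for d in (.0428,.0431,.0434,.0437):
    g,f=go(d,.004)
    if f[0]>9: break
E
```

```text
(array([0.11, 0.74, 3.15]), array([-0.03,  0.15,  0.17]))
42.8 False 14.18 [ 1.59 -0.11  0.68] [-4.259e+01 -4.000e-02 -4.000e-02]
43.1 False 14.49 [ 3.08 -0.01 -0.77] [-4.264e+01 -2.000e-02 -5.000e-02]
43.4 False 14.81 [ 4.86 -0.16 -2.52] [-4.267e+01 -2.000e-02 -2.000e-02]
43.7 False 15.12 [ 5.25  0.53 -3.62] [-4.27e+01 -4.00e-02 -1.00e-02]
```

```bash
python3 - <<'E'
from h import *
for d in np.arange(.044,.0485,.0003):
    g,f=go(d,.005)
    if f[0]>9: break
E
```

```text
44.0 False 15.44 [ 5.4   0.19 -3.96] [-4.284e+01 -3.000e-02  1.000e-02]
44.3 False 15.76 [ 5.65  0.84 -3.99] [-4.289e+01 -0.000e+00 -1.000e-02]
44.6 False 16.07 [ 6.14  0.32 -4.14] [-4.297e+01 -2.000e-02  0.000e+00]
44.9 False 16.39 [ 6.65  0.34 -4.38] [-4.302e+01 -6.000e-02  3.000e-02]
45.2 False 16.71 [ 7.52  0.46 -5.12] [-4.313e+01 -5.000e-02  1.000e-02]
45.5 False 17.02 [ 8.1   0.76 -5.61] [-4.322e+01 -4.000e-02 -2.000e-02]
45.8 False 17.34 [ 8.23  0.53 -5.58] [-4.329e+01 -4.000e-02  3.000e-02]
46.1 False 17.66 [ 8.57  0.71 -5.94] [-4.337e+01 -6.000e-02  3.000e-02]
46.4 False 17.98 [ 8.84  0.64 -6.32] [-4.348e+01 -3.000e-02  1.000e-02]
46.7 False 18.29 [ 9.33  0.57 -6.56] [-4.355e+01 -5.000e-02  3.000e-02]
```

Force is now rising with collar travel at about 5 N/mm, so the board is on the ledge and the springs are compressing. I'll go on to about 12 N at the wrist, which is about 10 N on the plate plus 2 to 3 N of drag.

```bash
python3 - <<'E'
from h import *
for d in np.arange(.0472,.0520,.0005):
    g,f=go(d,.006)
    np.save("d.npy",d)
    if f[0]>11.8: break
for n in ("wrist","scene","top"):
    im=cv2.cvtColor(vision.snapshot(n),cv2.COLOR_RGB2BGR)
    cv2.imwrite(f"pics/k_{n}.png",im)
a=cv2.imread("pics/h_wrist.png")[190:290,190:310];b=cv2.imread("pics/k_wrist.png")[190:290,190:310]
cv2.imwrite("pics/k.png",cv2.resize(np.hstack([a,b]),(800,333),interpolation=2))
print(wf())
E
```

```text
47.2 False 18.61 [ 9.34  0.65 -7.32] [-4.396e+01 -4.000e-02  2.000e-02]
47.7 False 18.93 [10.76  0.89 -8.31] [-4.401e+01 -4.000e-02  4.000e-02]
48.2 False 19.24 [10.79  0.99 -8.86] [-44.11  -0.06   0.06]
48.7 False 19.56 [11.84  1.19 -9.13] [-44.28  -0.05   0.05]
(array([12.42,  0.73, -9.12]), array([ 0.15, -1.59,  0.17]))
```

View pics/k.png

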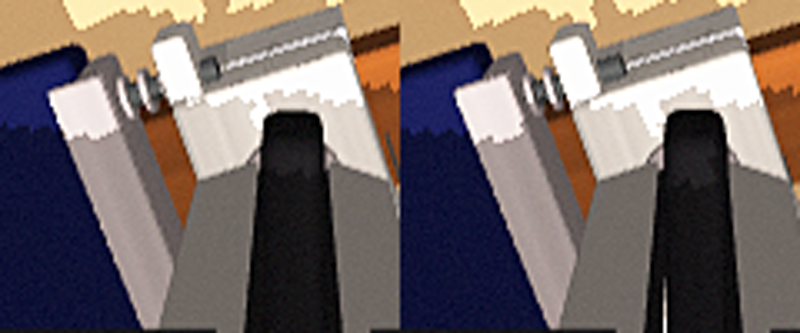

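View pics/k_scene.png

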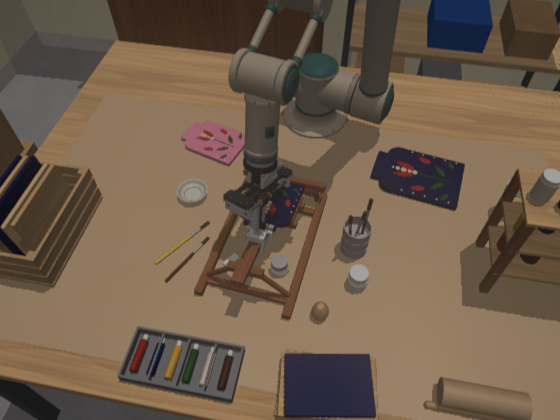

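The spring gap between plate and cross piece has closed by about 2 px, or roughly 1.7 mm, which agrees with the force of about 10 N. Now I'll tighten while keeping the commanded push.

```bash
python3 - <<'E'
from h import *
d=float(np.load("d.npy")); B,M=frame(); P0=np.load("P0.npy"); Pc=P0-M[:,0]*d
print(telemetry.current_opening())
gripper_to(0.,f_grip=60); print(telemetry.current_opening(),wf()[0])
n=M[:,2]
q0=np.array(inverse_kinematics(Pc,GQ)); print(np.round(q0-telemetry.current_joints(),4))
for a in (-.3,-.6,-.85,-1.05,-1.2):
    k=q0.copy(); k[5]-=a   # q6 up = phi down
    r.movej(k); r.hold(.05)
    print(a,round(telemetry.current_t(),2),wf(),np.round(M.T@(np.array(telemetry.current_ee_pos())-P0)*1000,2),round(telemetry.current_joints()[5]-q0[5],3),round(telemetry.current_opening(),4))
im=cv2.cvtColor(vision.snapshot("wrist"),cv2.COLOR_RGB2BGR); cv2.imwrite("pics/l.png",im)
E
```

```text
0.00979926761597568
0.009618768649125975 [11.62  0.39 -8.39]
[-0.0012 -0.0053  0.0101  0.0006 -0.0048 -0.0017]
-0.3 20.36 (array([11.56,  1.51, -8.96]), array([ 0.14, -1.3 , -0.07])) [-4.465e+01  4.000e-02  4.000e-02] 0.301 0.0094
-0.6 20.8 (array([10.87,  1.23, -8.18]), array([ 0.23, -1.29, -0.13])) [-44.84   0.2    0.05] 0.601 0.0095
-0.85 21.2 (array([11.01,  2.12, -7.59]), array([ 0.33, -1.21, -0.03])) [-44.94   0.4    0.11] 0.851 0.0098
-1.05 21.56 (array([10.96,  3.13, -6.46]), array([ 0.45, -1.21,  0.04])) [-45.05   0.51   0.14] 1.05 0.0095
-1.2 21.88 (array([10.58,  2.16, -6.33]), array([ 0.53, -1.17,  0.01])) [-45.05   0.64   0.18] 1.2 0.0096
```

View pics/l.png

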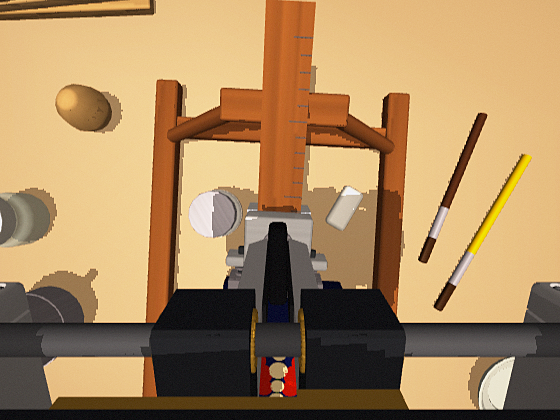

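```bash
python3 - <<'E'
from h import *
B,M=frame(); P0=np.load("P0.npy")
j=np.array(telemetry.current_joints()); p=np.array(telemetry.current_ee_pos())
r.movej(j); r.hold(.1)
print(telemetry.current_t(),wf(),np.round(M.T@(np.array(telemetry.current_ee_pos())-P0)*1000,2))
# relieve remaining u and n force (approx 3 N/mm)
f=wf()[0]; 
gripper_to(.0,f_grip=10); r.hold(.1)
print(wf(),np.round(M.T@(np.array(telemetry.current_ee_pos())-P0)*1000,2))
im=cv2.cvtColor(vision.snapshot("wrist"),cv2.COLOR_RGB2BGR); cv2.imwrite("pics/m.png",im)
a=im[190:300,210:340]
cv2.imwrite("pics/m2.png",cv2.resize(a,(709,600),interpolation=2))
E
```

```text
22.275 (array([ 4.3 ,  0.94, -1.65]), array([-0.01, -0.16,  0.05])) [-44.86   0.72   0.15]
(array([ 5.2 , -0.26, -3.08]), array([ 0.17, -0.58, -0.01])) [-44.9    0.73   0.19]
```

View pics/m2.png

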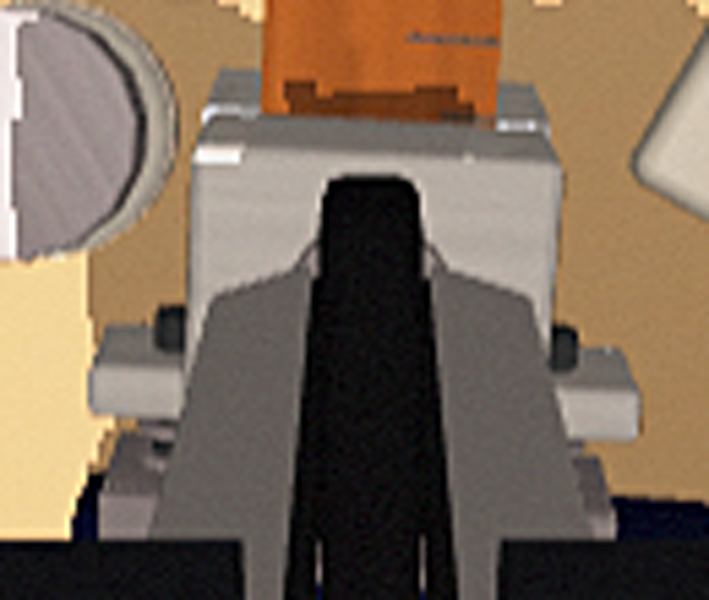

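The bar lies close to the mast line, so the screw is around 0.06 rad. Releasing and backing out along n.

```bash
python3 - <<'E'
from h import *
B,M=frame()
gripper_to(.04); print(telemetry.current_t(),telemetry.current_opening(),wf())
p=np.array(telemetry.current_ee_pos())
print(r.move_l(p+M[:,2]*.10,vel=.1,guard=8),wf(),telemetry.current_t())
c=vision.get_calibration("wrist"); im=cv2.cvtColor(vision.snapshot("wrist"),cv2.COLOR_RGB2BGR); cv2.imwrite("pics/n.png",im)
cv2.imwrite("pics/n2.png",cv2.resize(im[140:290,200:360],(800,750) if 0 else (640,600),interpolation=2))
print([(np.round(d["at"],4),d["score"]) for t in("screw_head","collar_mid") for d in models.mark_of(t,"wrist")])
E
```

```text
23.2917 0.040103521420416254 (array([-0.36, -0.35, -0.99]), array([-0.  ,  0.25, -0.04]))
False (array([0.13, 0.02, 0.24]), array([-0.03,  0.24,  0.02])) 24.4417
[(array([ 0.592 , -0.058 ,  0.1292]), 0.65)]
```

View pics/n2.png

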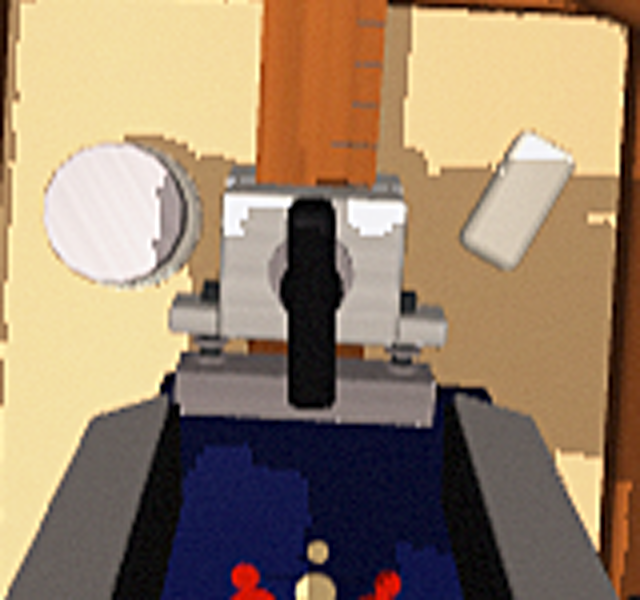

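```bash
python3 - <<'E'
from h import *
# same camera pose relative to collar as picture c (that used the first fit: yaw -.0823, BED (.5384,-.058), UC .105, n .19, phi .1)
B,M=frame()
Mo=bedR(-.0823); Po=np.array([.5384,-.0580,.099])+Mo@[.105,0,.196]
xo=-(Mo@[-np.sin(.1),np.cos(.1),0]); zo=-Mo[:,2]; q=quat(np.c_[xo,np.cross(zo,xo),zo])
r.move_l(Po-M[:,0]*.0445,rot=q,vel=.1); gripper_to(.094)
r.hold(.2)
im=cv2.cvtColor(vision.snapshot("wrist"),cv2.COLOR_RGB2BGR); cv2.imwrite("pics/o.png",im)
a=cv2.imread("pics/c.png")
A=a[165:245,235:320]; O=im[165:245,235:320]
cv2.imwrite("pics/o2.png",cv2.resize(np.hstack([A,O]),(800,376),interpolation=2))
# register collar+head
t=a[178:216,254:304]; res=cv2.matchTemplate(im[150:260,230:330],t,cv2.TM_CCOEFF_NORMED); print(cv2.minMaxLoc(res), "ref loc (24,28)")
s=vision.snapshot("scene"); cv2.imwrite("pics/o3.png",cv2.resize(cv2.cvtColor(s,cv2.COLOR_RGB2BGR)[150:310,190:350],(600,600),interpolation=2))
print(telemetry.current_t())
E
```

```text
(-0.3919253349304199, 0.8739204406738281, (37, 25), (23, 27)) ref loc (24,28)
26.3917
```

View pics/o2.png

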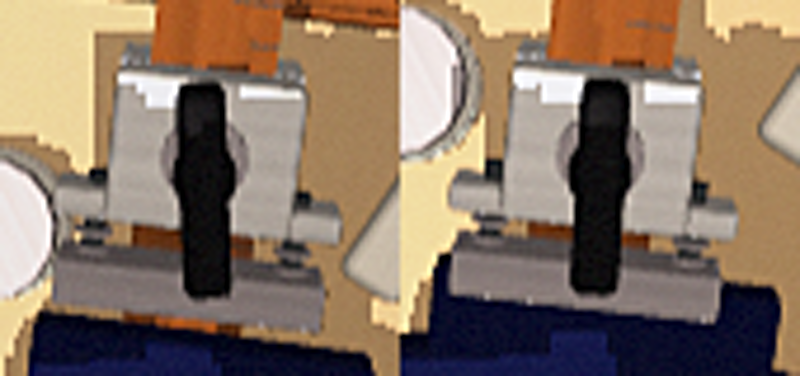

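View pics/o.png

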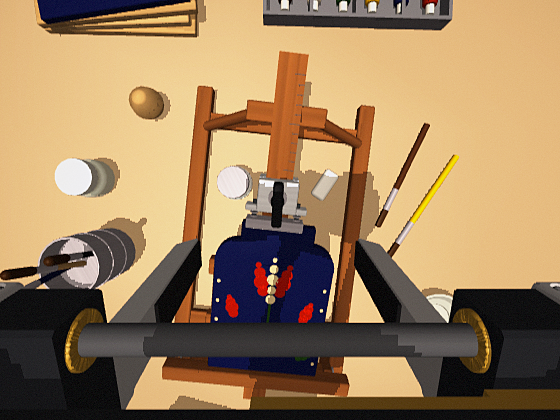

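View pics/o3.png

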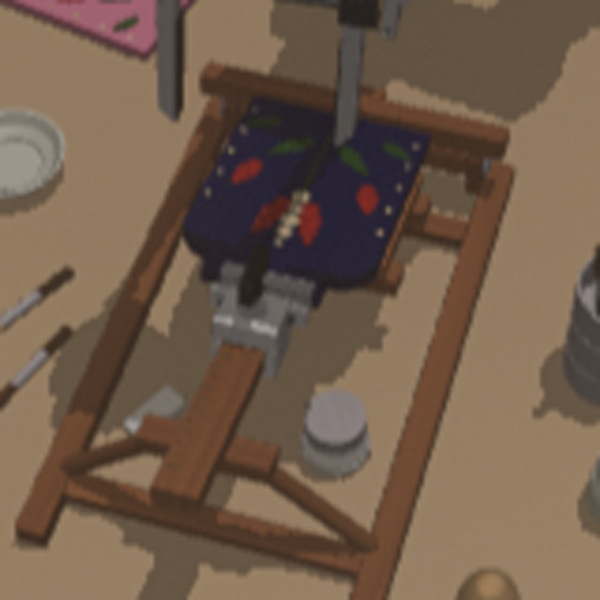

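```bash
python3 - <<'E'
import cv2,numpy as np
a=cv2.cvtColor(cv2.imread("pics/c.png"),6); o=cv2.cvtColor(cv2.imread("pics/o.png"),6)
def reg(x0,x1,y0,y1):
    t=a[y0:y1,x0:x1].astype(np.float32); W=np.eye(2,3,dtype=np.float32); W[0,2]=x0-1;W[1,2]=y0-1
    cc,W=cv2.findTransformECC(t,o.astype(np.float32),W,cv2.MOTION_TRANSLATION,(3,300,1e-6),None,3)
    return round(float(cc),3),W[:,2]-[x0,y0]
print("head",reg(268,290,180,232)); print("collar R edge",reg(293,312,180,220)); print("collar L",reg(250,268,180,220))
print("crosspiece L",reg(245,262,198,213),"R",reg(298,312,205,219))
print("plate L",reg(245,268,216,232),"R",reg(290,306,220,236))
E
```

```text
head (0.917, array([-0.45797729, -0.76469421]))
collar R edge (0.937, array([-0.7394104 , -0.77540588]))
collar L (0.835, array([-0.98626709, -0.57891846]))
crosspiece L (0.631, array([-0.76397705, -1.04202271])) R (0.974, array([-0.44958496, -0.79571533]))Traceback (most recent call last):
  File "<stdin>", line 9, in <module>
  File "<stdin>", line 5, in reg
cv2.error: OpenCV(4.12.0) /io/opencv/modules/video/src/ecc.cpp:589: error: (-7:Iterations do not converge) The algorithm stopped before its convergence. The correlation is going to be minimized. Images may be uncorrelated or non-overlapped in function 'findTransformECC'
```

```bash
python3 - <<'E'
import cv2,numpy as np
a=cv2.cvtColor(cv2.imread("pics/c.png"),cv2.COLOR_BGR2GRAY); o=cv2.cvtColor(cv2.imread("pics/o.png"),cv2.COLOR_BGR2GRAY)
for xs in ((248,252),(260,264),(266,271),(288,292),(298,303)):
    print(xs); print("free ",a[205:238,xs[0]:xs[1]].mean(1).round().astype(int).tolist()); print("now  ",o[205:238,xs[0]-1:xs[1]-1].mean(1).round().astype(int).tolist())
E
```

```text
(248, 252)
free  [158, 170, 169, 162, 152, 138, 129, 129, 117, 152, 154, 93, 70, 75, 72, 94, 120, 117, 115, 116, 120, 120, 121, 119, 116, 127, 104, 7, 6, 7, 13, 14, 11]
now   [179, 178, 167, 162, 166, 186, 202, 224, 206, 106, 74, 70, 73, 98, 129, 122, 120, 122, 125, 127, 130, 133, 104, 20, 8, 15, 13, 12, 9, 15, 11, 14, 16]
(260, 264)
free  [170, 170, 166, 164, 164, 166, 160, 131, 115, 120, 118, 110, 81, 69, 72, 70, 84, 113, 120, 112, 115, 118, 120, 122, 120, 115, 98, 76, 38, 4, 8, 10, 12]
now   [179, 176, 172, 173, 171, 170, 138, 117, 128, 122, 92, 73, 78, 74, 91, 122, 125, 122, 120, 123, 129, 128, 127, 121, 72, 4, 12, 12, 15, 14, 14, 13, 14]
(266, 271)
free  [166, 169, 169, 165, 163, 164, 167, 148, 82, 54, 59, 59, 64, 72, 72, 73, 72, 94, 119, 117, 115, 114, 117, 121, 122, 123, 104, 79, 74, 32, 4, 9, 13]
now   [177, 179, 173, 171, 172, 175, 168, 114, 52, 62, 67, 76, 78, 78, 75, 102, 130, 124, 122, 121, 126, 128, 128, 132, 105, 23, 8, 14, 17, 12, 19, 24, 26]
(288, 292)
free  [168, 164, 164, 166, 169, 165, 164, 163, 167, 162, 128, 102, 120, 121, 123, 101, 68, 73, 70, 80, 112, 120, 116, 112, 116, 119, 120, 117, 118, 129, 141, 116, 36]
now   [174, 170, 173, 176, 172, 170, 171, 174, 169, 136, 99, 120, 118, 98, 72, 76, 72, 90, 123, 128, 120, 119, 120, 126, 130, 127, 117, 70, 6, 13, 15, 15, 14]
(298, 303)
free  [114, 63, 61, 65, 83, 126, 167, 171, 167, 162, 150, 121, 94, 90, 110, 122, 92, 74, 84, 68, 75, 108, 122, 117, 114, 115, 119, 121, 118, 120, 121, 129, 132]
now   [70, 69, 58, 82, 125, 165, 180, 176, 169, 167, 133, 80, 115, 118, 89, 78, 91, 72, 85, 118, 127, 122, 119, 121, 127, 128, 129, 132, 94, 4, 10, 12, 16]
```

Registering the free picture against the current one gives about 1.3 px of spring closure, or roughly 1.5 mm (about 9 N). That is inside the 6–15 N window. The screw is aligned with the mast, the bystanders are where they were, and the arm is clear, so I'm handing in.

```bash
python3 - <<'E'
from h import *
print(wf(),telemetry.current_t()); print(r.sign_off())
E
```

```text
(array([-0.28, -0.18, -0.55]), array([-0.02,  0.26, -0.01])) 26.3917
the job is handed in; nothing more can be done
None
```

I fixed the board on the easel with the top clamp and handed the job in at about 26 s of the 54 s allowed. The hand-in gives no verdict, so what follows rests on my own checks.

**What I did:** I gripped the T head across its 10 mm and turned the set screw from about 0.16 to 1.25 rad. I then slid the collar down about 44 mm until the board stopped on the ledge and the springs took up. With the push kept on, I turned the screw back to about 0.06 rad, then took the load off and let go along the normal to the mast.

**Last checks:**
- **Spring pressure:** The wrist showed about 12 N before tightening, which is roughly 10 N on the plate plus 2 to 3 N of drag. The before-and-after pictures showed the springs in by about 1.5 mm, or roughly 9 N. That figure is good to about 0.3 mm (2 N). A rougher reading just before tightening gave about 1.7 mm.
- **Screw and collar:** In the picture the T head lies along the mast. The collar had not visibly moved after release.
- **Board, bystanders and arm:** In the last pictures the board lies against the ledge and the other things are where they were. The wrist force was near zero, so the arm was clear.

**What disagreed or was not measured:**
- The force guard stopped the slide twice near the ledge, but little force along the mast showed after each stop. I finished in small unguarded steps and watched the force.
- The tool crept about 0.8 mm further down while I turned the screw tight, although the force did not rise.
- I judged the board's squareness and flatness only by eye, and its lower edge was partly hidden by the gripper.

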